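# Snap the cover onto a fused distribution block

## Task

Close up the fused distribution block that sits in the assembly nest: take the full-size cover (the one as long and as wide as the block's terminal deck, not the short or the narrow one), set it over the terminals with its single wide wire opening on the side of the block's single big inlet terminal, and press down on it until both end clips snap and it sits fully home. Keep pressing it firmly down, without crushing it: the job finishes with the robot still pressing on the cover. Leave the other parts on the mat where they are.

Things in the scene. Friction and masses are not known exactly. Their poses are not given: they have to be found in the camera images.
- cover: Full-size snap cover to fit: grey plastic cap, 118 mm long (its y), 56 mm wide (its x), 26 mm high, walls 3 mm, 40 to 85 g, lying open side down on the 3 mm thick mat. Origin: centre of the underside (rim plane), z up. Flat roof. The middle 40 mm of both long walls is solid: grip across the 56 mm. Yaw within +-0.4 rad.
- cover_top (a point): Centre of the cover's roof, 26 mm above its origin: the place to press.
- cover_end_left (a point): Point in the cover's rim plane 57 mm along its +y. Each end wall (y = +-59 mm) carries a rounded lug 19 mm wide that stands out 3 mm, centred 5 mm above the rim.
- cover_end_right (a point): Point in the cover's rim plane 57 mm along its -y.
- cover_inlet (a point): Middle of the cover's single wide wire opening (24 mm wide, 11 mm high) in its -x long wall, at (-26, +32, +5) mm in the cover's frame. The +x long wall has four 11 mm openings instead, at y = +-27 and +-43 mm.
- block: Fused distribution block (black plastic, brass terminals, four blade fuses) screwed in an aluminium nest plate 104 mm (x) x 200 mm (y) x 6 mm: one fixed thing, underside on the mat. Origin: centre of the nest's underside, z up; yaw within +-0.4 rad. Plinth 66 x 112 mm, top 20 mm above the origin; nest stops reach 18 mm. Terminal deck on the plinth: 46 x 104 x 18 mm, rounded shoulders.
- block_seat (a point): Centre of the plinth top: the cover's origin when home, axes parallel to the block's. Set down loosely the cover rests on the clips 8 to 11 mm higher. Pressed over its middle it resists with up to 8 to 20 N, then a clip snaps and the push suddenly drops; the other end may snap with it or a little later with a smaller peak. The push rises steeply once the rim meets the plinth.
- block_inlet (a point): The block's single big inlet terminal, on its -x side at (-23, +28, +32) mm in the block's frame; the four small outlet terminals are on its +x side.
- clip_left (a joint): Springy steel clip at the block's +y end, 18 mm tall over the plinth, nose inward 10 mm above the plinth. Radians: 0 upright, grows as it is bent outward (about 0.15 as the cover's lug passes), back to 0 once the lug is under it.
- clip_right (a joint): The same at the block's -y end.
- cover_short: Bystander: snap cover of a smaller block, the same in grey plastic but 84 mm long, 56 mm wide, 26 mm high. Origin: centre of its underside.
- cover_narrow: Bystander: snap cover of a slim block, 118 mm long but only 38 mm wide, 26 mm high. Origin: centre of its underside. The three covers lie at three places that are swapped from start to start, at least 130 mm apart.
- spare_block: Bystander: loose smaller distribution block without nest, 60 x 118 x 34 mm. Origin: centre of its underside.
- screw_dish: Bystander: round steel dish of screws, 92 mm across, 26 mm high. Origin: centre of its underside.
- screwdriver: Bystander: screwdriver with black handle, 190 mm long, lying on the mat beyond the block.
- tape_roll: Bystander: roll of paper tape lying flat, 90 mm across, 19 mm high. Origin: centre of its underside.

How it is judged (in metres and radians):
On the way, in this order (a step that is already met when the one before it is completed fails the run):
1. the full-size cover is lifted clear of the mat (height (world z) of cover above 0.045 m), for 0.1 s.
2. the cover is over the block's terminals, square to it and the right way round, resting on the clips and not yet snapped (horizontal distance between cover and block_seat below 0.005 m and angle between the y axis of cover and the y axis of block, either way round below 0.09 rad and x of cover_inlet in the frame of block below -0.015 m and z of cover in the frame of block_seat between 0.004 and 0.0125 m), for 0.02 s.
3. both clips have snapped over the lugs and the cover is home at both ends (z of each of cover_end_left, cover_end_right in the frame of block_seat below 0.002 m and value of joint each of clip_left, clip_right below 0.08 rad), for 0.1 s.
At the end, for the whole second after the job is handed in: Cover home on the block: rim ends within 2 mm of the plinth, centred within 5 mm, square within 0.09 rad, wide opening on the inlet side, both clips sprung back (under 0.08 rad), fingers still pressing: over 4 N between cover and block (all of step 3 and horizontal distance between cover and block_seat below 0.005 m and angle between the y axis of cover and the y axis of block, either way round below 0.09 rad and x of cover_inlet in the frame of block below -0.015 m and contact force between cover and block above 4 N and contact force between the fingers and cover above 3 N); the arm keeps its last pose, push and grip.
It fails at once if the cover is crushed onto the block (over 80 N) (contact force between cover and block above 80 N).
It fails at once if another part on the mat is moved by more than 20 mm (distance of any of cover_short, cover_narrow, spare_block, screw_dish, screwdriver, tape_roll from where it was at the start of the episode above 0.02 m).
It also fails if it takes over 51 s, if anything falls off the work surface, if the arm or the gripper's body presses on something with over 40 N, if the wrist force passes 120 N, or if a joint passes its speed limit or range.

## Robot

A 6-joint arm with a two-finger parallel gripper is mounted at the origin on the work surface. World frame = base frame: x ahead of the robot, y to its left, z up, the work surface at z = 0. Lengths are in mm, angles in degrees, forces in N, time in s.
With the tool pointing down it reaches from about 350 to 850 mm from the base axis. Payload 8.1 kg.
Tool frame: the origin (TCP) lies at the very end of the fingers, on their centre line; the grasp point (between the pads) lies 19 mm behind it; z points along the fingers, y is the line along which they close (so a half turn about z gives the same grasp; the last joint's range is limited). The gripper opens to 85 mm and grips with 20 to 120 N. Pads are 22 mm wide; open, the fingers measure 114 mm over their backs; the gripper's body (76 mm by 85 mm) begins 54 mm behind the grasp point. The pads swing forward as they close: fully open they stand 13 mm farther back than shut.
Start: joints at [61.742, 7.471, 85.268, -0, 87.261, -4.893], TCP at [237.934, 550.811, 209.892] pointing down, gripper open.
Joint ranges: [-169.43, 169.43], [-51.17, 129.36], [1.28, 143.12], [-76.62, 256.62], [0, 156.53], [-152.29, 152.29]. Speed limits (degrees/s): [136.94, 136.94, 159.86, 180, 180, 180].

## Interface

Orientations are given as [roll, pitch, yaw] about the fixed x, y, z axes, in that order (R = Rz(yaw) Ry(pitch) Rx(roll)).
In Python, from bench import * gives the robot as it stands.
- The arm moves only by the tool play_rows, never from a script. Its argument "increments" is a list of rows, each a list of 3 entries, a list of its own where there are three numbers: the gripper's target within -1 to 1 (fully open at 1, half-way at 0, shut at -1), then the shift along the tool's x, y, z in mm, then the turn about the tool's z in rad. A call has 1 to 12 rows; each row shifts and turns the commanded pose from where the row before left it, along the tool's axes as they then stand; what a row does not reach is not made up. A row lasts 1/12 s, in which the tool goes at most 41.7 mm and 7.16 degrees, less where a joint would pass 70% of its speed; a pose out of reach is approached as far as the arm can. A call is refused whole if a number of a shift passes 41.7 or a number of a turn 0.125, either way. A call with a gripper value outside its range is refused whole. The fingers move at their own pace and stop on an object; "force" is the grip in N (left out, the last holds). Time passes only in rows, so rows that do not move let the fingers close. It gives the time, the measured TCP pose, the force, the opening and the grip force at its end, in the units of the state.
- sense(): the state, without advancing time (a new reading comes with each control period).
- snapshot(name): name is "side" or "top" or "wrist"; returns a dict with "color" (384x512x3 uint8, red, green, blue), "intrinsics" (3x3 intrinsics, pixels), "world_from_camera" (4x4, takes a point from camera to world coordinates). Camera axes: x right, y down, z forward; pixel columns grow to the right and rows downward; lengths in mm; the calibration is good to about 2 mm. A picture is of the moment at which its call begins. There is no depth.
- hand_in(): hands the job in; it is judged then, once.
Trained networks look in a picture, given as the dict that the camera call returned (one of the last four; its "shot" number tells which), for a name from the list of things; names that differ only in an ending like _2 or _b are one class to them, and where a whole thing is asked for, a point or a joint stands for the part that bears it (a point fixed in the world has none). Each returns a list of dicts, best first, with "p" (0 to 1); they miss things now and then, are a little off and sometimes report something else, mostly with a low value. They report only what shows in the picture. A call takes as long as a camera call.
- find_in(query, picture): "xyz" ([x, y, z] in mm, in the coordinates of the camera as it stood for that picture, good to about 4 mm: the middle of the surface that is visible of it).
- regions_of(query, picture): "mask" (384x512 bool, what is visible of it).
- pinpoint(query, picture): "xyz" ([x, y, z] in mm, in the coordinates of the camera as it stood for that picture, good to about 4 mm: a listed point, or the origin of a listed thing).
The state is a dict: "time": time; "joint_pos": joint angles; "qd": joint speeds; "joint_efforts": joint torques, N m; "tool_pos": TCP position; "tcp_rot": TCP orientation; "ft_force": force on the tool from outside, world axes, zero at the start; "wrist_torque": the same for the moment, N m; "finger_gap": finger opening in mm; "grip_force": force on a finger pad.
Only numpy, scipy, OpenCV 4.12 (cv2) and the standard library are available. Lean on these libraries where they do the work, as an engineer would, in place of code of your own. Each camera call takes 0.05 s, during which the arm holds its last target. There are 200 camera calls.

## Working session

There is one attempt and no reset: what is moved stays moved. The work goes in short steps, Python scripts to look and compute and a tool call to move; the robot and the scene stay as the last step left them, time stands still between calls to the robot, and variables do not carry over. Pictures are saved under pics/ and viewed, at most 10 in all, crops included, and the job is handed in when it is done.

Besides the shell and the picture viewer there is one more tool, called by a JSON object that holds its "name" and its "arguments". play_rows: Moves the arm, as the interface text tells. Its arguments: {"type":"object","properties":{"increments":{"type":"array","items":{"type":"array"}},"force":{"type":"number"}},"required":["increments"]}

```bash
mkdir -p pics; cat > h.py <<'E'
from bench import *
import numpy as np, cv2
def W(pic,p): return (pic["world_from_camera"]@np.append(p,1))[:3]
def pt(pic,q,n=2,f=pinpoint):
    return [(round(d["p"],2),W(pic,d["xyz"]).round(1).tolist()) for d in f(q,pic)[:n]]
def save(pic,name): cv2.imwrite(f"pics/{name}.png",pic["color"][:,:,::-1])
E
python3 - <<'E'
from h import *
s=sense();print(s)
for n in("top","side"):
    p=snapshot(n);save(p,n+"1");print(n)
    for q in("cover","cover_top","cover_end_left","cover_end_right","cover_inlet","block","block_seat","block_inlet","cover_short","cover_narrow","spare_block","screw_dish","tape_roll","screwdriver","clip_left","clip_right"):
        try: print(q,pt(p,q))
        except Exception as e: print(q,e)
E
```

```text
{'time': 0.0, 'joint_pos': array([ 6.17408611e+01,  7.51750432e+00,  8.53306507e+01, -9.22231038e-04,
        8.72638165e+01, -4.89026278e+00]), 'qd': array([ 0.04860889,  0.01246564, -0.01101232, -0.00247498, -0.16510384,
       -0.05638152]), 'joint_efforts': array([ 1.45083846e-03, -5.69381583e+01, -5.00568616e+01,  1.62129213e-04,
        1.43467335e-02,  7.88425223e-05]), 'tool_pos': array([237.6533209 , 550.25210953, 208.80638286]), 'tcp_rot': array([-1.79888358e+02, -8.62755422e-03,  1.56631160e+02]), 'ft_force': array([ 0.24838081, -0.41137676, -0.1652118 ]), 'wrist_torque': array([ 0.00445178, -0.03103733,  0.03458695]), 'grip_force': 0.0, 'finger_gap': 85.37631364543431}
top
cover [(0.98, [612.6, 160.7, 2.1]), (0.5, [533.7, 328.7, 4.6])]
cover_top [(0.9, [613.5, 159.5, 24.0])]
cover_end_left [(0.97, [611.3, 215.2, 5.6])]
cover_end_right [(0.72, [616.6, 101.6, 0.1])]
cover_inlet [(0.91, [586.5, 188.4, 3.7]), (0.5, [613.9, 216.0, 2.4])]
block [(0.58, [486.6, -145.4, 2.1])]
block_seat [(0.59, [488.2, -150.7, 21.1]), (0.42, [487.9, -144.6, 3.0])]
block_inlet [(0.7, [458.7, -132
[... 1068 characters left out ...]
32.0])]
cover_short [(0.75, [532.3, 335.2, 5.9]), (0.23, [459.6, -127.2, 34.2])]
cover_narrow [(0.94, [448.3, 149.9, 3.2])]
spare_block [(0.98, [732.1, 333.9, 6.6]), (0.63, [531.0, 330.9, 7.9])]
screw_dish [(0.91, [743.7, 89.1, 3.5])]
tape_roll [(0.6, [716.9, -361.7, 1.1])]
screwdriver [(0.88, [744.8, -122.9, 4.6])]
clip_left it knows: block, block_inlet, block_seat, cover, cover_end_left, cover_end_right, cover_inlet, cover_narrow, cover_short, cover_top, screw_dish, screwdriver, spare_block, tape_roll
clip_right it knows: block, block_inlet, block_seat, cover, cover_end_left, cover_end_right, cover_inlet, cover_narrow, cover_short, cover_top, screw_dish, screwdriver, spare_block, tape_roll
```

View pics/top1.png

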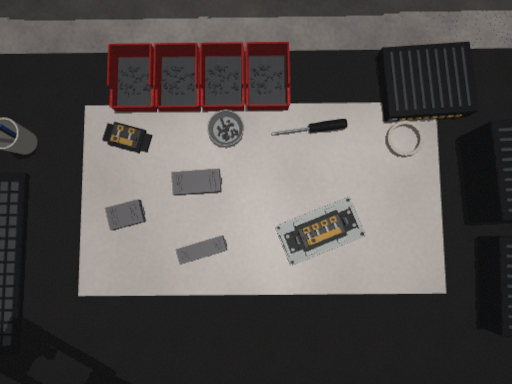

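```bash
python3 - <<'E'
from h import *
p=snapshot("top")
K=p["intrinsics"];T=p["world_from_camera"];print(T.round(3).tolist(),K.tolist())
def plane(uv,z):
    r=T[:3,:3]@np.linalg.solve(K,np.append(uv,1));return T[:3,3]+r*(z-T[2,3])/r[2]
for q,z in(("cover",29),("cover_short",29),("cover_narrow",29),("block",6)):
    for d in regions_of(q,p)[:2]:
        m=d["mask"].astype(np.uint8);c=max(cv2.findContours(m,0,2)[0],key=cv2.contourArea)
        w=np.array([plane(u[0],z)[:2] for u in c],np.float32)
        r=cv2.minAreaRect(w);print(q,round(d["p"],2),r)
E
```

```text
[[-0.008, -0.994, 0.107, 479.291], [-1.0, 0.009, 0.006, 6.211], [-0.007, -0.107, -0.994, 1054.269], [0.0, 0.0, 0.0, 1.0]] [[421.415826670062, 0.0, 254.7647436016929], [0.0, 421.415826670062, 190.13686276688927], [0.0, 0.0, 1.0]]
cover 0.68 ((609.8302001953125, 155.64126586914062), (64.13867950439453, 125.66880798339844), 1.4476450681686401)
cover_short 0.94 ((532.1339721679688, 329.52972412109375), (60.76647186279297, 91.91256713867188), 13.640753746032715)
block 0.76 ((488.9495544433594, -147.249755859375), (104.62611389160156, 200.6685791015625), 21.21023178100586)
```

The picture shows the full-size cover at about (197,182), the short one at (126,214), the narrow one at (202,249) and the block at (321,231). The network results agree with this. I'll move over the cover.

{"name": "play_rows", "arguments": {"increments": [[1, [-35, -15, -3], 0], [1, [-35, -15, -3], 0], [1, [-35, -15, -3], 0], [1, [-35, -15, -3], 0], [1, [-35, -15, -3], 0], [1, [-35, -15, -3], 0], [1, [-35, -15, -3], 0], [1, [-35, -15, -3], 0], [1, [-35, -15, -3], 0], [1, [-35, -15, -3], 0], [1, [-35, -15, -3], 0], [1, [-35, -15, -3], 0]], "force": 60}}

```text
time: 2.75
tool_pos: [553.2, 217.4, 246.2]
tcp_rot: [180.0, 0.0, 156.6]
ft_force: [0.5, 0.1, -0.9]
finger_gap: 85.5
grip_force: 0.0
```

{"name": "play_rows", "arguments": {"increments": [[1, [0, 0, 0], 0.125], [1, [0, 0, 0], 0.125], [1, [0, 0, 0], 0.125], [1, [0, 0, 0], 0.125], [1, [0, 0, 0], 0.125], [1, [0, 0, 0], 0.125], [1, [0, 0, 0], 0.125], [1, [0, 0, 0], 0.125], [1, [0, 0, 0], 0.11], [1, [0, 0, 0], 0], [1, [0, 0, 0], 0]]}}

```text
time: 3.67
tool_pos: [552.1, 219.0, 245.9]
tcp_rot: [180.0, -0.0, 93.2]
ft_force: [-0.3, -0.4, -0.1]
finger_gap: 85.2
grip_force: 0.0
```

```bash
cat >> h.py <<'E'
def rows(target):  # world xyz delta -> tool xyz
    s=sense();y=np.radians(s["tcp_rot"][2]);d=np.array(target)-s["tool_pos"]
    return (np.cos(y)*d[0]+np.sin(y)*d[1],np.sin(y)*d[0]-np.cos(y)*d[1],-d[2])
E
python3 - <<'E'
from h import *
s=sense();print(s["tool_pos"],s["tcp_rot"],s["joint_pos"])
p=snapshot("wrist");save(p,"w1")
print(p["world_from_camera"].round(3).tolist())
for q in("cover","cover_top","cover_end_left","cover_end_right","cover_inlet"): print(q,pt(p,q))
E
```

```text
[552.10259393 219.03773197 245.89011116] [ 1.79998639e+02 -1.78702147e-03  9.32426641e+01] [1.66939193e+01 5.82679655e+00 8.33045142e+01 1.42150182e-03
 9.08669497e+01 1.34512768e+01]
[[0.998, 0.054, 0.017, 549.279], [0.057, -0.961, -0.272, 289.695], [0.001, 0.272, -0.962, 409.956], [0.0, 0.0, 0.0, 1.0]]
cover [(0.73, [610.6, 157.0, 2.9]), (0.2, [449.3, 148.1, 0.1])]
cover_top [(0.59, [611.0, 159.8, 31.4])]
cover_end_left [(0.57, [611.9, 217.4, 5.8])]
cover_end_right [(0.84, [617.8, 100.7, 5.1])]
cover_inlet [(0.85, [585.4, 190.4, 10.4])]
```

View pics/w1.png

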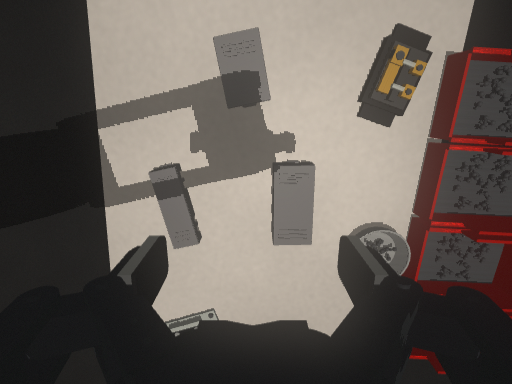

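```bash
python3 - <<'E'
from h import *
p=snapshot("wrist");K=p["intrinsics"];T=p["world_from_camera"]
def plane(uv,z):
    r=T[:3,:3]@np.linalg.solve(K,np.append(uv,1));return T[:3,3]+r*(z-T[2,3])/r[2]
m=regions_of("cover",p)[0]["mask"].astype(np.uint8)
v,u=np.nonzero(m);print(u.min(),u.max(),v.min(),v.max())
R=[];L=[]
for row in range(v.min()+14,v.max()-4,3):
    c=np.nonzero(m[row])[0]; R.append(plane((c.max()+.5,row),29)[:2]);L.append(plane((c.min()-.5,row),29)[:2])
for e in(R,L):
    e=np.array(e);f=np.polyfit(e[:,1],e[:,0],1);print(f, np.degrees(np.arctan(-f[0])),np.polyval(f,159))
b=np.nonzero(m[:,290])[0];print(plane((290,b.max()+.5),29),plane((290,b.min()-.5),3),plane((290,b.min()-.5),29))
print(rows([613,159.5,120]))
E
```

```text
271 314 160 244
[-7.05186805e-02  6.53290043e+02] 4.033745165138688 642.0775723936845
[-5.78672372e-02  5.93241601e+02] 3.3118550484741647 584.040709822326
[614.96051248 102.14186057  29.        ] [607.38325513 222.30651437   3.        ] [603.68082907 226.61270034  29.        ]
(np.float64(-62.669973975925856), np.float64(57.58760637553934), np.float64(125.904055574626))
```

{"name": "play_rows", "arguments": {"increments": [[1, [-16, 15, 28], 0], [1, [-16, 15, 28], 0], [1, [-16, 15, 28], 0], [1, [-15, 13, 28], 0], [1, [0, 0, 28], 0], [1, [0, 0, 28], 0], [1, [0, 0, 28], 0], [1, [0, 0, 28], 0], [1, [0, 0, 15], 0], [1, [0, 0, 0], 0], [1, [0, 0, 0], 0]]}}

```text
time: 4.98
tool_pos: [612.4, 159.0, 6.0]
tcp_rot: [-179.9, 0.0, 93.0]
ft_force: [-0.1, -0.0, 0.6]
finger_gap: 85.3
grip_force: 0.0
```

```bash
python3 - <<'E'
from h import *
print(rows([613.2,160.3,7]),sense()["tool_pos"],sense()["ft_force"])
E
```

```text
(np.float64(1.2570165251704497), np.float64(0.8687219491832197), np.float64(-1.0174449009150859)) [612.39937791 158.9985498    5.9825551 ] [-0.05026947 -0.04368263  0.58591442]
```

{"name": "play_rows", "arguments": {"increments": [[1, [1, 1, -1], 0], [-1, [0, 0, 0], 0], [-1, [0, 0, 0], 0], [-1, [0, 0, 0], 0], [-1, [0, 0, 0], 0], [-1, [0, 0, 0], 0], [-1, [0, 0, 0], 0], [-1, [0, 0, 0], 0], [-1, [0, 0, 0], 0], [-1, [0, 0, 0], 0], [-1, [0, 0, 0], 0]], "force": 60}}

```text
time: 5.9
tool_pos: [614.2, 160.2, 7.8]
tcp_rot: [-180.0, 0.0, 93.0]
ft_force: [-0.5, -0.4, 0.4]
finger_gap: -0.1
grip_force: 0.0
```

```bash
python3 - <<'E'
from h import *
s=sense();print(s)
p=snapshot("wrist");save(p,"w2")
p=snapshot("side");save(p,"s2")
for q in("cover","cover_top","cover_end_left","cover_end_right"): print(q,pt(p,q))
a=cv2.imread("pics/w2.png");b=cv2.imread("pics/s2.png")
cv2.imwrite("pics/c2.png",np.hstack([cv2.resize(a,(400,300)),cv2.resize(b,(400,300))]))
E
```

```text
{'time': 5.9, 'joint_pos': array([ 9.99340699e+00,  2.27570309e+01,  8.92480682e+01, -1.87590299e-04,
        6.80037522e+01,  6.95658985e+00]), 'qd': array([ 0.04072985,  0.0280467 , -0.09726686,  0.08208713, -0.04322138,
       -0.0046002 ]), 'joint_efforts': array([ 2.80605665e-03, -6.49995732e+01, -4.46344507e+01, -2.48461765e-04,
        3.17334838e-03, -9.37156733e-05]), 'tool_pos': array([614.23676578, 160.22123578,   7.80144181]), 'tcp_rot': array([-1.79991235e+02,  1.24468261e-03,  9.30368875e+01]), 'ft_force': array([-0.45977076, -0.36456575,  0.42176065]), 'wrist_torque': array([-0.05637573,  0.00660268,  0.00151663]), 'grip_force': 0.0, 'finger_gap': -0.12317117789312207}
cover [(0.78, [611.0, 158.5, 1.5])]
cover_top [(0.86, [609.0, 161.1, 30.7]), (0.43, [445.9, 150.9, 5.6])]
cover_end_left [(0.79, [610.5, 217.4, 2.4]), (0.27, [444.9, 150.5, 4.5])]
cover_end_right [(0.97, [613.6, 105.9, 3.5]), (0.59, [744.8, -123.2, 5.8])]
```

View pics/c2.png

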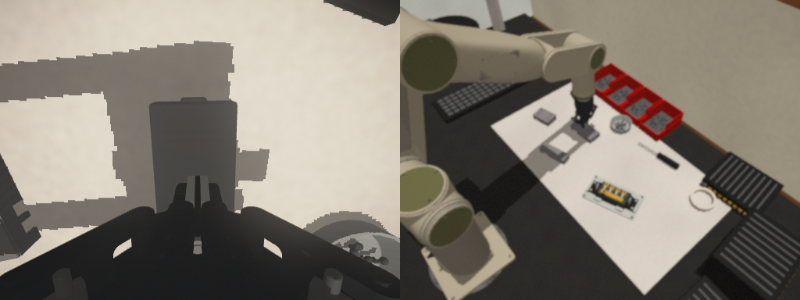

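```bash
python3 - <<'E'
from h import *
s=sense();out=[]
for n,w in(("side",45),("wrist",150)):
    p=snapshot(n);K=p["intrinsics"];Ti=np.linalg.inv(p["world_from_camera"]);im=p["color"][:,:,::-1].copy()
    print(n,p["world_from_camera"][:3,3])
    def pr(X): q=K@(Ti@np.append(X,1))[:3];return q[:2]/q[2]
    c=pr(s["tool_pos"]);print(c, pr(s["tool_pos"]+[0,0,22]))
    u,v=[int(round(t)) for t in c]
    x0=max(0,min(512-2*w,u-w));y0=max(0,min(384-2*w,v-w))
    cr=im[y0:y0+2*w,x0:x0+2*w];k=400/(2*w);cr=cv2.resize(cr,(400,400),interpolation=cv2.INTER_CUBIC)
    for z,col in((0,(0,0,255)),(22,(0,255,0)),(60,(255,0,0))):
        q=(pr(s["tool_pos"]+[0,0,z])-[x0,y0])*k;cv2.circle(cr,(int(q[0]),int(q[1])),4,col,1)
    out.append(np.clip(cr.astype(float)*1.5,0,255).astype(np.uint8))
cv2.imwrite("pics/c3.png",np.hstack(out))
E
```

```text
side [  44.48117259 -573.17912372 1025.86604768]
[237.01363287 167.69708161] [236.81857634 163.06926043]
wrist [611.72741589 230.9207014  171.94471181]
[250.13568661 227.60482278] [249.873106  243.8058447]
```

View pics/c3.png

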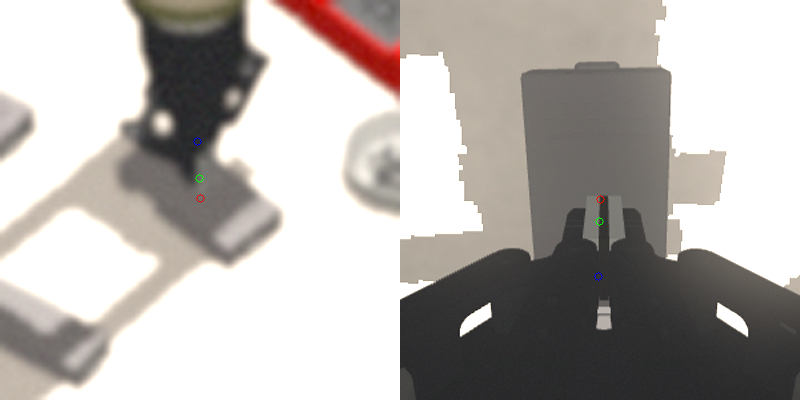

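```bash
python3 - <<'E'
from h import *
s=sense();print(s["tool_pos"])
p=snapshot("wrist");K=p["intrinsics"];T=p["world_from_camera"];Ti=np.linalg.inv(T);print(K[0,0])
m=regions_of("cover",p)[0]["mask"]
for r in(156,170,190,210,230): c=np.nonzero(m[r])[0];print(r,c.min(),c.max())
v=np.nonzero(m[:,250])[0];print(v.min())
c,sn=np.cos(.058),np.sin(.058)
for dz in(0,-22):
  print("dz",dz)
  for x,y,z in((-28,59,26),(28,59,26),(-28,20,26),(28,20,26),(0,62,5)):
    X=[613.2+c*x-sn*y,160.3+sn*x+c*y,3+z+dz]
    q=K@(Ti@np.append(X,1))[:3];print((x,y,z),(q[:2]/q[2]).round(1))
E
```

```text
[614.2940331 160.2087809   7.8802178]
287.5522041620223
156 192 302
170 193 302
190 195 301
210 197 300
230 198 300
124
dz 0
(-28, 59, 26) [189.6 133.1]
(28, 59, 26) [304.  132.6]
(-28, 20, 26) [194.3 208.4]
(28, 20, 26) [300.8 207.9]
(0, 62, 5) [247.4 124.3]
dz -22
(-28, 59, 26) [197.8 129.9]
(28, 59, 26) [297.2 129.4]
(-28, 20, 26) [201.4 196.1]
(28, 20, 26) [294.8 195.7]
(0, 62, 5) [248.  122.4]
```

The shut fingertips sit on or just above the roof (about z 30) although the TCP reads 7.8. That puts the real tips about 20 mm short of the stated TCP. I'll confirm by touch with small steps down.

{"name": "play_rows", "arguments": {"increments": [[-1, [0, 0, 1], 0], [-1, [0, 0, 1], 0], [-1, [0, 0, 0], 0]]}}

```text
time: 6.65
tool_pos: [614.6, 160.3, 7.7]
tcp_rot: [180.0, 0.0, 93.0]
ft_force: [-7.8, -2.0, 13.7]
finger_gap: -0.0
grip_force: 6.9
```

{"name": "play_rows", "arguments": {"increments": [[-1, [0, 0, 1], 0], [-1, [0, 0, 1], 0], [-1, [0, 0, 0], 0]]}}

```text
time: 6.9
tool_pos: [614.7, 160.3, 7.5]
tcp_rot: [180.0, 0.0, 93.1]
ft_force: [-14.9, -3.4, 29.0]
finger_gap: -0.2
grip_force: 14.1
```

{"name": "play_rows", "arguments": {"increments": [[-1, [0, 0, 1], 0], [-1, [0, 0, 0], 0]]}}

```text
time: 7.07
tool_pos: [614.9, 160.3, 7.5]
tcp_rot: [180.0, 0.0, 93.1]
ft_force: [-18.7, -3.9, 34.7]
finger_gap: 0.2
grip_force: 17.6
```

Touch confirms it: the tips meet the roof (z 29) at a reading of about 7.8, so the real tips are about 21 mm above the reported TCP. I'll raise, open, and go deeper.

{"name": "play_rows", "arguments": {"increments": [[-1, [0, 0, -10], 0], [-1, [0, 0, -25], 0], [1, [0, 0, 0], 0], [1, [0, 0, 0], 0], [1, [0, 0, 0], 0], [1, [0, 0, 0], 0], [1, [0, 0, 0], 0], [1, [0, 0, 0], 0], [1, [0, 0, 0], 0], [1, [0, 0, 0], 0]]}}

```text
time: 7.9
tool_pos: [614.1, 160.2, 37.4]
tcp_rot: [-180.0, 0.0, 93.0]
ft_force: [0.2, -0.1, 0.4]
finger_gap: 85.1
grip_force: 0.0
```

```bash
python3 - <<'E'
from h import *
print(rows([613,160.3,-13]),sense()["tool_pos"],sense()["ft_force"],sense()["finger_gap"])
p=snapshot("wrist")
for q in("cover_top","cover_end_left","cover_end_right"): print(q,pt(p,q))
E
```

```text
(np.float64(0.1927021729872268), np.float64(-1.0588679608997456), np.float64(50.43457683257153)) [614.06758904 160.16365804  37.43457683] [ 0.20339592 -0.09907338  0.42927349] 85.12662620621194
cover_top [(0.96, [613.6, 160.5, 30.3])]
cover_end_left [(0.95, [613.7, 215.6, 1.8])]
cover_end_right [(0.79, [618.6, 102.0, 7.3])]
```

{"name": "play_rows", "arguments": {"increments": [[1, [0, -1, 14], 0], [1, [0, 0, 14], 0], [1, [0, 0, 10], 0], [1, [0, 0, 4], 0], [1, [0, 0, 4], 0], [1, [0, 0, 4], 0], [1, [0, 0, 0], 0]]}}

```text
time: 8.68
tool_pos: [612.8, 160.1, -13.1]
tcp_rot: [-179.9, 0.0, 93.0]
ft_force: [-0.5, 0.4, -0.5]
finger_gap: 85.2
grip_force: 0.0
```

{"name": "play_rows", "arguments": {"increments": [[-1, [0, 0, 0], 0], [-1, [0, 0, 0], 0], [-1, [0, 0, 0], 0], [-1, [0, 0, 0], 0], [-1, [0, 0, 0], 0], [-1, [0, 0, 0], 0], [-1, [0, 0, 0], 0], [-1, [0, 0, 0], 0]], "force": 60}}

```text
time: 9.35
tool_pos: [614.2, 160.3, -11.0]
tcp_rot: [179.9, -0.0, 93.0]
ft_force: [-0.6, 0.8, 6.9]
finger_gap: 54.7
grip_force: 64.5
```

{"name": "play_rows", "arguments": {"increments": [[-1, [0, 0, -5], 0], [-1, [0, 0, -15], 0], [-1, [0, 0, -25], 0], [-1, [0, 0, -30], 0], [-1, [0, 0, -30], 0], [-1, [0, 0, -20], 0], [-1, [0, 0, 0], 0], [-1, [0, 0, 0], 0]]}}

```text
time: 10.02
tool_pos: [614.7, 160.4, 115.8]
tcp_rot: [179.8, -0.0, 93.0]
ft_force: [0.0, -0.2, 0.3]
finger_gap: 54.7
grip_force: 63.9
```

```bash
python3 - <<'E'
from h import *
s=sense();print(s["tool_pos"],s["tcp_rot"],s["ft_force"],s["finger_gap"],s["grip_force"])
for n in("side","wrist"):
    p=snapshot(n);save(p,n+"4")
    for q in("cover","cover_top","cover_end_left","cover_end_right","cover_inlet"): print(n,q,pt(p,q))
a=cv2.imread("pics/wrist4.png");b=cv2.imread("pics/side4.png")[90:234,180:372]
cv2.imwrite("pics/c4.png",np.hstack([cv2.resize(a,(400,300)),cv2.resize(b,(400,300),interpolation=2)]))
E
```

```text
[614.66838927 160.4225644  115.78711006] [ 1.79763128e+02 -2.85731054e-02  9.30399277e+01] [ 0.00925045 -0.24770382  0.33297925] 54.66617277967109 63.888315896037966
side cover [(0.87, [611.6, 159.6, 125.1])]
side cover_top [(0.72, [615.2, 159.3, 157.3])]
side cover_end_left [(0.6, [611.7, 213.3, 130.5])]
side cover_end_right [(0.88, [619.4, 106.8, 130.2])]
side cover_inlet [(0.63, [588.7, 191.8, 134.7])]
wrist cover [(0.89, [613.0, 159.8, 123.5])]
wrist cover_top [(0.6, [613.1, 160.2, 152.7])]
wrist cover_end_left [(0.59, [610.4, 216.5, 127.8])]
wrist cover_end_right []
wrist cover_inlet [(0.76, [584.0, 187.1, 133.6])]
```

View pics/c4.png

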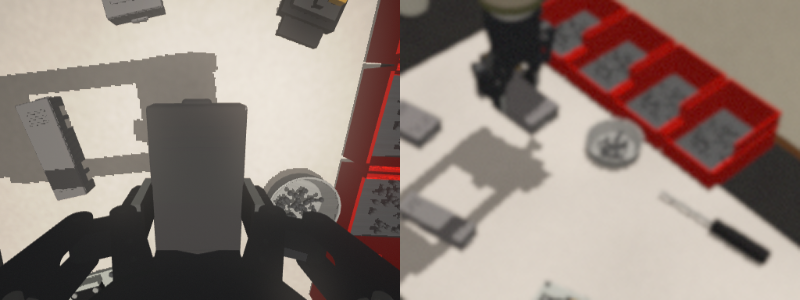

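{"name": "play_rows", "arguments": {"increments": [[-1, [-15, -4, -20], 0], [-1, [-30, -7, -20], 0], [-1, [-37, -8, -20], 0], [-1, [-37, -8, -20], 0], [-1, [-37, -8, -14], 0], [-1, [-37, -8, -10], 0], [-1, [-37, -8, -10], 0], [-1, [-37, -8, -10], 0], [-1, [-37, -8, -10], 0], [-1, [-37, -8, 0], 0], [-1, [-37, -8, 0], 0], [-1, [-37, -8, 0], 0]]}}

```text
time: 11.62
tool_pos: [544.3, -259.0, 246.5]
tcp_rot: [179.9, 0.0, 93.0]
ft_force: [1.3, 0.4, -0.6]
finger_gap: 54.7
grip_force: 63.8
```

{"name": "play_rows", "arguments": {"increments": [[-1, [-18, -4, 0], 0], [-1, [-8, 0, 0], 0], [-1, [0, 0, 0], -0.106], [-1, [0, 0, 0], -0.106], [-1, [0, 0, 0], -0.105], [-1, [0, 0, 0], 0], [-1, [0, 0, 0], 0]]}}

```text
time: 12.2
tool_pos: [542.4, -282.6, 245.8]
tcp_rot: [180.0, -0.0, 111.1]
ft_force: [0.6, 0.3, -0.4]
finger_gap: 54.4
grip_force: 63.8
```

```bash
python3 - <<'E'
from h import *
s=sense();print(s["tool_pos"],s["tcp_rot"],s["finger_gap"],s["grip_force"])
for n in("wrist","top"):
    p=snapshot(n);save(p,n+"5");K=p["intrinsics"];T=p["world_from_camera"]
    def plane(uv,z):
        r=T[:3,:3]@np.linalg.solve(K,np.append(uv,1));return T[:3,3]+r*(z-T[2,3])/r[2]
    for q in("block","block_seat","block_inlet","cover_end_left","cover_inlet"): print(n,q,pt(p,q))
    for d in regions_of("block",p)[:1]:
        m=d["mask"].astype(np.uint8);c=max(cv2.findContours(m,0,2)[0],key=cv2.contourArea)
        print(n,cv2.boundingRect(c),cv2.minAreaRect(np.array([plane(u[0],9)[:2] for u in c],np.float32)))
E
```

```text
[ 542.42342182 -282.58105154  245.84673068] [ 1.79992387e+02 -9.13034580e-03  1.11053614e+02] 54.36861470433584 63.81801511743106
wrist block [(0.81, [491.0, -149.2, 5.2]), (0.36, [492.2, -142.0, 18.9])]
wrist block_seat [(0.68, [491.5, -142.6, 18.9]), (0.36, [524.1, -229.9, 259.6])]
wrist block_inlet [(0.68, [455.0, -125.9, 35.2])]
wrist cover_end_left [(0.71, [521.9, -227.7, 261.3])]
wrist cover_inlet [(0.61, [506.5, -265.1, 267.3])]
wrist (210, 0, 85, 127) ((500.0795593261719, -168.07879638671875), (106.5713882446289, 150.48538208007812), 21.11306381225586)
top block [(0.6, [487.2, -145.4, 0.6]), (0.41, [745.9, -125.1, 5.5])]
top block_seat [(0.66, [488.1, -146.8, 19.6]), (0.66, [727.0, 333.4, 3.5])]
top block_inlet [(0.92, [464.4, -133.2, 32.4])]
top cover_end_left [(0.68, [527.2, -235.5, 261.2])]
top cover_inlet [(0.67, [505.8, -263.3, 260.3])]
top (275, 198, 89, 68) ((489.4997253417969, -145.69015502929688), (104.73394012451172, 200.7340087890625), 21.499107360839844)
```

View pics/wrist5.png

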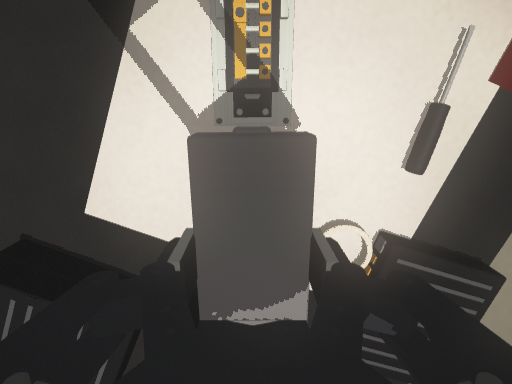

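```bash
python3 - <<'E'
from h import *
from scipy.optimize import least_squares
s=sense();p=snapshot("wrist");K=p["intrinsics"];Ti=np.linalg.inv(p["world_from_camera"])
g=cv2.cvtColor(p["color"],cv2.COLOR_RGB2GRAY)
m=regions_of("cover",p)[0]["mask"]
for r in(145,160,180,200,220): c=np.nonzero(m[r])[0];print(r,c.min(),c.max())
print("first rows",[(u,np.nonzero(m[:,u])[0].min()) for u in(200,215,230,250,275,290,305)])
y=np.radians(s["tcp_rot"][2]);tx=np.array([np.cos(y),np.sin(y),0]);ty=np.array([np.sin(y),-np.cos(y),0])
for h in(10,14):
  for d in(-2,0,2):
    o=[]
    for X in((59,-28,26),(59,28,26),(20,-28,26),(20,28,26),(62,0,5)):
        w=s["tool_pos"]+tx*(X[0]+d)+ty*X[1]+[0,0,X[2]+h];q=K@(Ti@np.append(w,1))[:3];o.append((q[:2]/q[2]).round(1).tolist())
    print(h,d,o)
E
```

```text
145 187 316
160 187 315
180 190 314
200 192 313
220 193 312
first rows [(200, np.int64(132)), (215, np.int64(131)), (230, np.int64(132)), (250, np.int64(127)), (275, np.int64(132)), (290, np.int64(132)), (305, np.int64(131))]
10 -2 [[184.9, 139.4], [311.8, 139.4], [190.1, 221.8], [307.2, 221.8], [248.9, 129.1]]
10 0 [[184.6, 134.8], [312.1, 134.8], [189.8, 217.9], [307.4, 217.9], [248.8, 125.1]]
10 2 [[184.3, 130.1], [312.3, 130.2], [189.6, 213.9], [307.6, 213.9], [248.8, 121.0]]
14 -2 [[182.8, 140.4], [313.7, 140.4], [188.3, 225.0], [308.8, 225.0], [248.8, 129.7]]
14 0 [[182.4, 135.6], [314.0, 135.7], [188.0, 221.0], [309.0, 221.0], [248.8, 125.6]]
14 2 [[182.1, 130.8], [314.2, 130.9], [187.7, 217.0], [309.2, 217.0], [248.7, 121.4]]
```

{"name": "play_rows", "arguments": {"increments": [[-1, [10, 0, 10], -0.004], [-1, [20, 0, 20], 0], [-1, [25, 0, 25], 0], [-1, [25, 0, 25], 0], [-1, [25, 0, 25], 0], [-1, [22, 0, 25], 0], [-1, [15, 0, 25], 0], [-1, [5, 0, 11], 0], [-1, [0, 0, 0], 0], [-1, [0, 0, 0], 0]]}}

```text
time: 13.83
tool_pos: [488.8, -146.8, 80.4]
tcp_rot: [-180.0, 0.0, 111.5]
ft_force: [0.2, -0.1, 1.0]
finger_gap: 54.4
grip_force: 63.8
```

```bash
python3 - <<'E'
from h import *
s=sense();print(s["tool_pos"],s["tcp_rot"],s["ft_force"],s["finger_gap"],rows([489.1,-145.4,45]))
for n in("side","top"):
    p=snapshot(n);save(p,n+"6")
    for q in("cover","cover_top","cover_end_left","cover_end_right","cover_inlet"): print(n,q,pt(p,q,1))
E
```

```text
[ 488.791647   -146.83916181   80.3793678 ] [-1.79995939e+02  2.08253698e-02  1.11450637e+02] [ 0.23143881 -0.08049405  0.955521  ] 54.446276985063975 (np.float64(1.226710832519), np.float64(0.8132950452062125), np.float64(35.37936779802867))
side cover [(0.56, [487.8, -149.9, 91.1])]
side cover_top [(0.97, [487.0, -148.1, 123.9])]
side cover_end_left [(0.94, [471.9, -97.9, 93.5])]
side cover_end_right [(0.93, [510.9, -196.5, 95.6])]
side cover_inlet [(0.82, [455.0, -126.7, 99.4])]
top cover [(0.54, [493.8, -149.0, 93.7])]
top cover_top []
top cover_end_left [(0.64, [472.9, -95.7, 99.1])]
top cover_end_right []
top cover_inlet [(0.57, [453.9, -127.7, 97.3])]
```

{"name": "play_rows", "arguments": {"increments": [[-1, [1, 0.7, 15], 0], [-1, [0, 0, 15], 0], [-1, [0, 0, 10], 0], [-1, [0, 0, 5], 0], [-1, [0, 0, 3], 0], [-1, [0, 0, 0], 0], [-1, [0, 0, 0], 0]]}}

```text
time: 15.02
tool_pos: [489.0, -145.3, 32.3]
tcp_rot: [180.0, 0.0, 111.4]
ft_force: [-0.2, -0.2, 0.7]
finger_gap: 54.6
grip_force: 63.8
```

{"name": "play_rows", "arguments": {"increments": [[-1, [0, 0, 2], 0], [-1, [0, 0, 2], 0], [-1, [0, 0, 0], 0]]}}

```text
time: 15.27
tool_pos: [488.8, -145.3, 27.9]
tcp_rot: [180.0, 0.0, 111.4]
ft_force: [-0.4, -0.2, -0.4]
finger_gap: 54.3
grip_force: 63.8
```

{"name": "play_rows", "arguments": {"increments": [[-1, [0, 0, 2], 0], [-1, [0, 0, 2], 0], [-1, [0, 0, 0], 0]]}}

```text
time: 15.52
tool_pos: [488.5, -145.1, 23.4]
tcp_rot: [-180.0, -0.0, 111.4]
ft_force: [-0.5, -0.4, -0.3]
finger_gap: 54.3
grip_force: 63.8
```

No contact so far, with the rim now about 4 mm below the deck top. I'll carry on in fine steps.

{"name": "play_rows", "arguments": {"increments": [[-1, [0, 0, 1], 0], [-1, [0, 0, 1], 0], [-1, [0, 0, 0], 0]]}}

```text
time: 15.77
tool_pos: [488.6, -145.2, 21.6]
tcp_rot: [-180.0, -0.0, 111.4]
ft_force: [-0.3, 0.2, -0.8]
finger_gap: 54.6
grip_force: 63.8
```

{"name": "play_rows", "arguments": {"increments": [[-1, [0, 0, 1], 0], [-1, [0, 0, 1], 0], [-1, [0, 0, 0], 0]]}}

```text
time: 16.02
tool_pos: [488.9, -145.2, 19.9]
tcp_rot: [180.0, 0.0, 111.4]
ft_force: [0.8, 0.8, -0.3]
finger_gap: 54.3
grip_force: 64.0
```

```bash
python3 - <<'E'
from h import *
s=sense();print(s["tool_pos"],s["ft_force"],s["wrist_torque"])
E
```

```text
[ 488.92023336 -145.20390672   19.87478344] [ 0.77055543  0.81552662 -0.26805575] [ 0.11072606 -0.07786959  0.00870366]
```

{"name": "play_rows", "arguments": {"increments": [[-1, [0, 0, 1], 0], [-1, [0, 0, 0], 0], [-1, [0, 0, 0], 0]]}}

```text
time: 16.27
tool_pos: [489.0, -145.3, 19.0]
tcp_rot: [180.0, 0.0, 111.4]
ft_force: [0.6, 1.2, 2.0]
finger_gap: 54.7
grip_force: 64.2
```

{"name": "play_rows", "arguments": {"increments": [[-1, [0, 0, 1], 0], [-1, [0, 0, 0], 0], [-1, [0, 0, 0], 0]]}}

```text
time: 16.52
tool_pos: [489.1, -145.3, 18.1]
tcp_rot: [180.0, 0.0, 111.4]
ft_force: [-0.2, 1.0, 4.0]
finger_gap: 54.4
grip_force: 64.4
```

Contact with the clips, and the fingertips are about level with the rim. They would meet the plinth before the cover does, so I'll release here and press on the roof with shut fingers.

{"name": "play_rows", "arguments": {"increments": [[1, [0, 0, 0], 0], [1, [0, 0, 0], 0], [1, [0, 0, 0], 0], [1, [0, 0, 0], 0], [1, [0, 0, 0], 0], [1, [0, 0, 0], 0], [1, [0, 0, -20], 0], [1, [0, 0, -30], 0], [1, [0, 0, -30], 0], [1, [0, 0, 0], 0], [1, [0, 0, 0], 0]]}}

```text
time: 17.43
tool_pos: [490.6, -146.0, 100.3]
tcp_rot: [179.8, 0.2, 111.4]
ft_force: [-0.1, -0.4, 0.2]
finger_gap: 85.3
grip_force: 0.0
```

```bash
python3 - <<'E'
from h import *
s=sense();print(s["tool_pos"],s["ft_force"],s["finger_gap"])
for n in("wrist","side","top"):
    p=snapshot(n);save(p,n+"7")
    for q in("cover","cover_top","cover_end_left","cover_end_right","cover_inlet"): print(n,q,pt(p,q,1))
a=cv2.imread("pics/wrist7.png");b=cv2.imread("pics/side7.png")[120:264,200:392]
cv2.imwrite("pics/c7.png",np.hstack([cv2.resize(a,(400,300)),cv2.resize(b,(400,300),interpolation=2)]))
E
```

```text
[ 490.64676059 -146.02690339  100.34812344] [-0.08708642 -0.36851376  0.22283171] 85.25224682413705
wrist cover [(0.68, [486.9, -149.2, 29.4])]
wrist cover_top [(0.83, [489.3, -147.1, 61.8])]
wrist cover_end_left [(0.94, [469.6, -92.3, 29.3])]
wrist cover_end_right [(0.68, [511.6, -197.4, 35.5])]
wrist cover_inlet [(0.93, [452.1, -126.2, 42.0])]
side cover [(0.76, [486.5, -149.7, 31.0])]
side cover_top [(0.83, [486.5, -141.9, 58.4])]
side cover_end_left [(0.59, [468.5, -95.6, 31.3])]
side cover_end_right [(0.89, [513.0, -198.7, 34.3])]
side cover_inlet [(0.58, [456.1, -126.1, 37.8])]
top cover [(0.59, [491.3, -147.5, 29.1])]
top cover_top [(0.83, [490.6, -144.6, 57.0])]
top cover_end_left []
top cover_end_right []
top cover_inlet [(0.7, [455.4, -127.7, 34.7])]
```

View pics/c7.png

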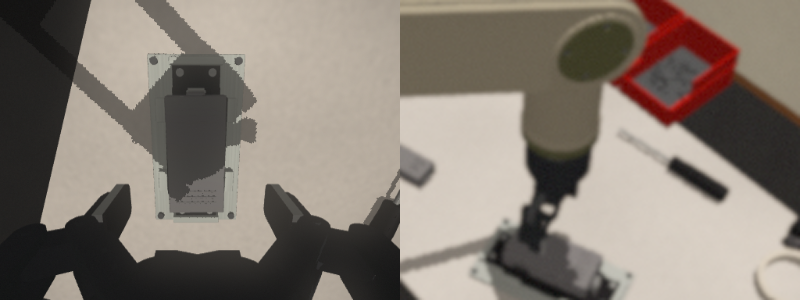

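The cover sits square on the clips, with the inlet opening on the inlet side. Next: shut the fingers and come down on the roof centre.

{"name": "play_rows", "arguments": {"increments": [[-1, [0, -1.5, 0], 0], [-1, [0, 0, 0], 0], [-1, [0, 0, 0], 0], [-1, [0, 0, 0], 0], [-1, [0, 0, 0], 0], [-1, [0, 0, 0], 0], [-1, [0, 0, 15], 0], [-1, [0, 0, 20], 0], [-1, [0, 0, 15], 0], [-1, [0, 0, 5], 0], [-1, [0, 0, 0], 0], [-1, [0, 0, 0], 0]]}}

```text
time: 19.33
tool_pos: [487.4, -145.8, 43.2]
tcp_rot: [-180.0, -0.0, 111.4]
ft_force: [0.4, 0.0, 0.2]
finger_gap: -0.0
grip_force: 0.0
```

{"name": "play_rows", "arguments": {"increments": [[-1, [0, 0, 2], 0], [-1, [0, 0, 2], 0], [-1, [0, 0, 2], 0], [-1, [0, 0, 0], 0]]}}

```text
time: 19.67
tool_pos: [487.8, -146.0, 37.2]
tcp_rot: [180.0, 0.0, 111.4]
ft_force: [0.3, 0.0, 0.5]
finger_gap: 0.2
grip_force: 0.2
```

{"name": "play_rows", "arguments": {"increments": [[-1, [0, 0, 1], 0], [-1, [0, 0, 1], 0], [-1, [0, 0, 0], 0]]}}

```text
time: 19.92
tool_pos: [488.3, -146.1, 35.8]
tcp_rot: [179.9, 0.1, 111.4]
ft_force: [-0.4, -0.7, 4.7]
finger_gap: -0.2
grip_force: 2.6
```

{"name": "play_rows", "arguments": {"increments": [[-1, [0, 0, 1], 0], [-1, [0, 0, 1], 0], [-1, [0, 0, 0], 0]]}}

```text
time: 20.17
tool_pos: [487.6, -145.8, 33.1]
tcp_rot: [180.0, 0.0, 111.4]
ft_force: [-0.4, 0.7, -0.5]
finger_gap: -0.3
grip_force: 0.0
```

{"name": "play_rows", "arguments": {"increments": [[-1, [0, 0, 1], 0], [-1, [0, 0, 1], 0], [-1, [0, 0, 0], 0]]}}

```text
time: 20.42
tool_pos: [487.8, -146.1, 31.3]
tcp_rot: [180.0, 0.0, 111.4]
ft_force: [-0.8, -0.7, 5.6]
finger_gap: 0.1
grip_force: 2.6
```

{"name": "play_rows", "arguments": {"increments": [[-1, [0, 0, 1], 0], [-1, [0, 0, 0], 0]]}}

```text
time: 20.58
tool_pos: [487.9, -146.0, 30.4]
tcp_rot: [180.0, 0.1, 111.4]
ft_force: [0.1, 0.1, 4.1]
finger_gap: 0.1
grip_force: 2.6
```

{"name": "play_rows", "arguments": {"increments": [[-1, [0, 0, 1], 0], [-1, [0, 0, 0], 0]]}}

```text
time: 20.75
tool_pos: [487.3, -145.8, 28.7]
tcp_rot: [-180.0, 0.0, 111.4]
ft_force: [-0.2, 0.4, -0.2]
finger_gap: -0.2
grip_force: 0.0
```

{"name": "play_rows", "arguments": {"increments": [[-1, [0, 0, 1], 0], [-1, [0, 0, 0], 0]]}}

```text
time: 20.92
tool_pos: [487.2, -145.7, 27.7]
tcp_rot: [-180.0, -0.0, 111.4]
ft_force: [-0.1, -0.1, 2.7]
finger_gap: 0.4
grip_force: 1.4
```

{"name": "play_rows", "arguments": {"increments": [[-1, [0, 0, 1], 0], [-1, [0, 0, 0], 0]]}}

```text
time: 21.08
tool_pos: [487.2, -145.7, 27.6]
tcp_rot: [-180.0, -0.0, 111.4]
ft_force: [-4.7, 2.2, 13.3]
finger_gap: 0.1
grip_force: 6.4
```

{"name": "play_rows", "arguments": {"increments": [[-1, [0, 0, 1], 0], [-1, [0, 0, 0], 0]]}}

```text
time: 21.25
tool_pos: [487.3, -145.6, 27.5]
tcp_rot: [-180.0, -0.0, 111.4]
ft_force: [-10.5, 4.4, 22.6]
finger_gap: -0.1
grip_force: 11.3
```

{"name": "play_rows", "arguments": {"increments": [[-1, [0, 0, 0.6], 0], [-1, [0, 0, 0], 0], [-1, [0, 0, 0], 0], [-1, [0, 0, 0], 0]]}}

```text
time: 21.58
tool_pos: [487.4, -145.7, 27.5]
tcp_rot: [-180.0, -0.0, 111.4]
ft_force: [-13.0, 4.0, 27.4]
finger_gap: -0.1
grip_force: 14.0
```

```bash
python3 - <<'E'
from h import *
s=sense();print(s["tool_pos"],s["ft_force"],s["wrist_torque"])
for n in("wrist","side"):
    p=snapshot(n);save(p,n+"8")
    for q in("cover","cover_top","cover_end_left","cover_end_right","cover_inlet"): print(n,q,pt(p,q,1))
a=cv2.imread("pics/wrist8.png");b=cv2.imread("pics/side8.png")[150:246,220:348]
cv2.imwrite("pics/c8.png",np.hstack([cv2.resize(a,(400,300)),cv2.resize(b,(400,300),interpolation=2)]))
E
```

```text
[ 487.35338834 -145.67926908   27.52474287] [-13.01292208   3.98761553  27.41508958] [0.85771574 2.30047449 0.01409512]
wrist cover [(0.61, [489.7, -143.7, 20.3])]
wrist cover_top [(0.76, [488.7, -145.5, 51.2])]
wrist cover_end_left [(0.88, [470.2, -92.4, 23.6])]
wrist cover_end_right [(0.6, [514.6, -198.2, 25.7])]
wrist cover_inlet [(0.59, [454.0, -124.3, 30.0])]
side cover [(0.74, [485.0, -146.7, 18.7])]
side cover_top [(0.67, [487.1, -144.9, 48.0])]
side cover_end_left [(0.86, [470.8, -94.6, 23.2])]
side cover_end_right [(0.66, [507.5, -194.6, 25.5])]
side cover_inlet [(0.78, [454.2, -125.5, 28.0])]
```

View pics/c8.png

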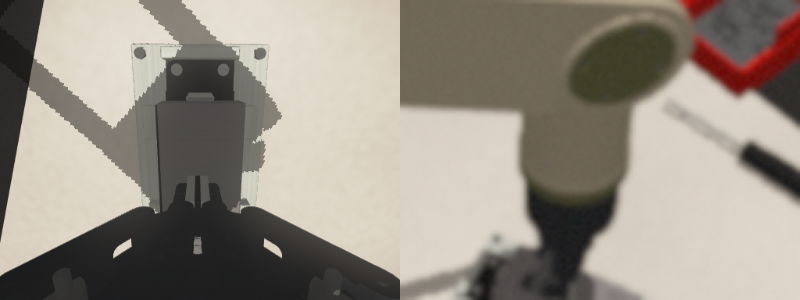

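The cover is seated: two snaps were felt, and the roof is at z 48.9 against 49 expected, with a stiff stop. It is pressing at 27 N, so I'm handing in.

```bash
python3 -c "
from bench import *
print(sense()['ft_force']);print(hand_in())"
```

```text
[-13.02843376   5.84552542  28.18783949]
the job is handed in; nothing more can be done
None
```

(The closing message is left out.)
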